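# Put the press valve's lever into its float notch

### The job

The bench press is to be left floating so that its platen can settle. Push the lever with the crossbar handle on the press valve away from you, past the stiffer ball detent and into the float notch at the far end of its travel, and let go with the lever staying there. Leave the ball-knob lever of the other, similar valve as it is.

Things in the scene. Friction and masses are not known exactly. Their poses are not given: they have to be found in the camera images.
- press_lever (a joint): press lever's angle, rad: 0 = leaning 0.40 back towards the valve's -x, 0.40 = upright, 0.90 = far end stop. Starts at 0 to 0.30. To 0.5 it moves lightly (1 to 2 N at the bar) and stays where left; from 0.5 to 0.65 its rod must push a sprung ball aside (7 to 12 N at the bar), then it snaps on to about 0.78. Float notch: 0.78 to 0.90; there the ball keeps it from coming back.
- press_lever_grip (a point): centre of the black crossbar handle on top of the press lever: a level round bar 18 mm thick, 66 mm long, along the valve's y axis, 110 mm from the pivot, 165 to 182 mm above the bench. The steel rod below it is 10 mm thick (a 15 mm sleeve just under the bar). The quadrant plate beside the rod ends 70 mm from the pivot: the bar is clear of it all round.
- press_valve: grey valve block with the crossbar lever, on a steel foot 120 x 78 mm fixed to the bench. Origin: centre of the foot's underside; z up; x = the way the lever is pushed to reach float (away from the robot, turned up to 0.35 rad either way). The lever's pivot axis is the valve's y axis, 72 mm above the origin.
- clamp_lever_grip (a point): centre of the round black ball knob (32 mm across, about 175 mm above the bench) on the lever of the other, otherwise alike, valve, roughly 0.15 to 0.45 m to the left or right of the press valve; not to be moved.

How it is judged:
At the end, for the whole second after the job is handed in: The crossbar lever rests past the ball detent in its float notch (joint above 0.74 rad, at rest), released, and the ball knob of the other valve is within 15 mm of where it was (value of joint press_lever above 0.74 rad and velocity of joint press_lever between -0.05 and 0.05 rad/s and distance of clamp_lever_grip from where it was at the start of the episode below 0.015 m); the robot touches nothing.
It fails at once if the ball-knob lever of the other valve is moved by more than 15 mm (distance of clamp_lever_grip from where it was at the start of the episode above 0.015 m).
It also fails if it takes over 26 s, if anything falls off the work surface, if the arm or the gripper's body presses on something with over 40 N, if the wrist force passes 120 N, or if a joint passes its speed limit or range.

### The arm

A 7-joint arm with a two-finger parallel gripper is mounted at the origin on a cart in front of the work surface, level with it; the furniture and walls round the work are solid. World frame = base frame: x ahead of the robot, y to its left, z up, the work surface at z = 0. Lengths are in m, angles in rad, forces in N, time in s.
With the tool pointing down it reaches from about 0.35 to 0.9 m from the base axis. Payload 8.1 kg.
Tool frame: the origin (TCP) lies at the centre of the arm's flange, where the gripper is bolted on; the fingertips stand 178 mm ahead of it and the grasp point (between the pads) lies 159 mm ahead of it; z points along the fingers, y is the direction in which the jaws open and shut (so a half turn about z gives the same grasp; the last joint's range is limited). The gripper opens to 92 mm and grips with 3 to 60 N. Pads are 19 mm wide; open, the fingers measure 130 mm over their backs; the gripper's body (75 mm by 190 mm) begins 47 mm behind the grasp point.
Start: joints at [1.034, 0.434, 0.025, 1.573, -0.012, 1.134, -0.075], TCP at [0.263, -0.567, 0.405] pointing down, gripper open.
Joint ranges: [-2.62, 2.62], [-0.44, 2.09], [-1.27, 1.32], [0.08, 2.57], [-1.32, 4.46], [0.12, 2], [-2.74, 2.74]. Speed limits (rad/s): [2.22, 2.22, 3.01, 3.01, 3.14, 3.14, 3.14].

### API

Orientations are given as a rotation vector (axis times angle).
In Python, from cell import arm gives the robot as it stands. The module is installed in compiled form; this text tells all that it offers.
- The arm moves only by the tool move_arm, never from a script. Its argument "steps" is a list of rows, each a list of 4 numbers: the shift along the tool's x, y, z in mm, then the turn about the tool's z in rad. In form: [[x, y, z, twist], ...]. A call has 1 to 20 rows; each row is the pose to reach, as a shift and turn from the pose commanded when the call began, along the tool's axes at that moment; what a row does not reach only later rows make up. A row lasts 1/8 s, in which the tool goes at most 62.5 mm and 10.7 degrees, less where a joint would pass 70% of its speed; a pose out of reach is approached as far as the arm can. A call with a gripper value outside its range is refused whole. "grip" is the finger opening in mm, from 0 to 91.8, set as the call begins (left out, the last holds). The fingers move at their own pace and stop on an object; "grip_force" is the grip in N (left out, the last holds). Time passes only in rows, so rows that repeat a pose let the fingers close. It gives the time, the measured TCP pose, the force and the opening at its end, in the units of the state.
- arm.observe(): the state, without advancing time (a new reading comes with each control period).
- arm.get_image(name): name is "scene" or "top" or "wrist"; returns the picture (480x640x3 uint8, red, green, blue); there is no depth.
- arm.camera_info(name): a dict with "mtx" (3x3 intrinsics, pixels), "dist_coeffs" ([k1, k2, p1, p2, k3] as OpenCV has them; the pictures are not rectified), "pose" (4x4, takes a point from camera to world coordinates); the wrist camera has in their place "T_tool_cam" (4x4, takes a point from camera to tool coordinates, whose origin is the TCP and whose axes are the flange's). Camera axes: x right, y down, z forward; pixel columns grow to the right and rows downward; lengths in m; the calibration is good to about 2 mm. A picture is of the moment at which its call begins: read the wrist's pose just before it. camera_info takes no time and is no camera call.
- arm.sign_off(): hands the job in, once; it reports no verdict.
The state is a dict: "clock": time; "joints": joint angles; "dq": joint speeds; "joint_efforts": joint torques, N m; "position": TCP position; "ee_rot": TCP orientation; "force": force on the tool from outside, world axes, zero at the start; "ft_torque": the same for the moment, N m; "width": opening from 0.0 (shut) to 1.0 (fully open).
Only numpy, scipy, OpenCV 4.12 (cv2) and the standard library are available. Lean on these libraries where they do the work, as an engineer would, in place of code of your own. Each camera call takes 0.05 s, during which the arm holds its last target.

## Working session

There is one attempt and no reset: what is moved stays moved. The work goes in short steps, Python scripts to look and compute and a tool call to move; the robot and the scene stay as the last step left them, time stands still between calls to the robot, and variables do not carry over. Pictures are saved under pics/ and viewed, and the job is handed in when it is done.

Besides the shell and the picture viewer there is one more tool, called after ">>>" as name([rows], argument=value, ...), one row to a line, values as JSON. move_arm: Moves the arm, as the interface text tells. Its arguments: {"type":"object","properties":{"steps":{"type":"array"},"grip":{"type":"number"},"grip_force":{"type":"number"}},"required":["steps"]}

```bash
mkdir -p pics; python3 - <<'E'
from cell import arm
import cv2,numpy as np
s=arm.observe();print({k:np.round(v,3) for k,v in s.items()})
for n in ("scene","top"):
    im=arm.get_image(n);cv2.imwrite(f"pics/{n}0.png",im[:,:,::-1])
    c=arm.camera_info(n);print(n,np.round(c['mtx'],1).tolist(),c['dist_coeffs'],np.round(c['pose'],3).tolist())
c=arm.camera_info("wrist");print({k:np.round(v,3).tolist() for k,v in c.items() if k!='x'})
E
```

```text
{'clock': np.float64(0.0), 'joints': array([ 1.034,  0.435,  0.025,  1.574, -0.012,  1.134, -0.075]), 'dq': array([-0.001,  0.001, -0.001,  0.001, -0.001, -0.   ,  0.   ]), 'joint_efforts': array([ 0.0000e+00, -6.6784e+01,  9.8400e-01, -3.1445e+01, -6.1000e-02,
        4.3000e-02,  0.0000e+00]), 'position': array([ 0.263, -0.567,  0.404]), 'ee_rot': array([-3.066e+00, -6.760e-01,  1.000e-03]), 'force': array([0.643, 0.014, 0.999]), 'ft_torque': array([-0.031,  0.02 , -0.03 ]), 'width': np.float64(1.0)}
scene [[608.6, 0.0, 322.5], [0.0, 608.6, 233.5], [0.0, 0.0, 1.0]] [0.06066591 0.         0.         0.         0.        ] [[-0.202, -0.836, 0.511, -0.012], [-0.979, 0.17, -0.109, 0.114], [0.005, -0.522, -0.853, 1.084], [0.0, 0.0, 0.0, 1.0]]
top [[492.5, 0.0, 324.7], [0.0, 492.5, 234.5], [0.0, 0.0, 1.0]] [-0.08594517  0.          0.          0.          0.        ] [[0.026, -0.994, 0.108, 0.475], [-1.0, -0.025, 0.007, 0.006], [-0.004, -0.108, -0.994, 0.957], [0.0, 0.0, 0.0, 1.0]]
{'mtx': [[334.199, 0.0, 320.507], [0.0, 334.199, 239.516], [0.0, 0.0, 1.0]], 'dist_coeffs': [-0.063, 0.0, 0.0, 0.0, 0.0], 'T_tool_cam': [[0.0, -0.956, -0.293, 0.079], [1.0, -0.0, 0.001, 0.0], [-0.001, -0.293, 0.956, 0.02], [0.0, 0.0, 0.0, 1.0]]}
```

View pics/scene0.png

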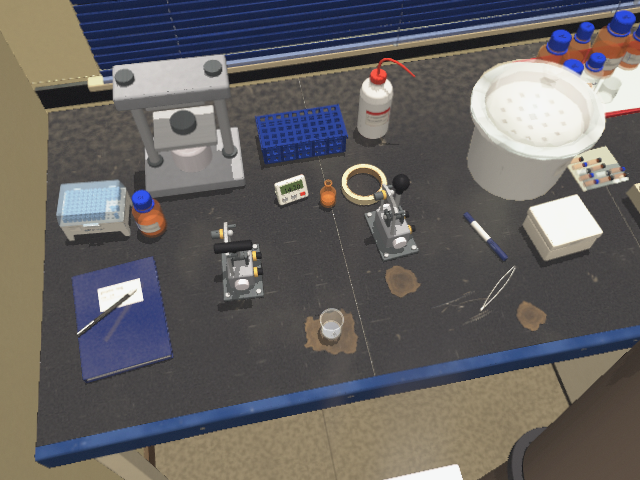

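View pics/top0.png

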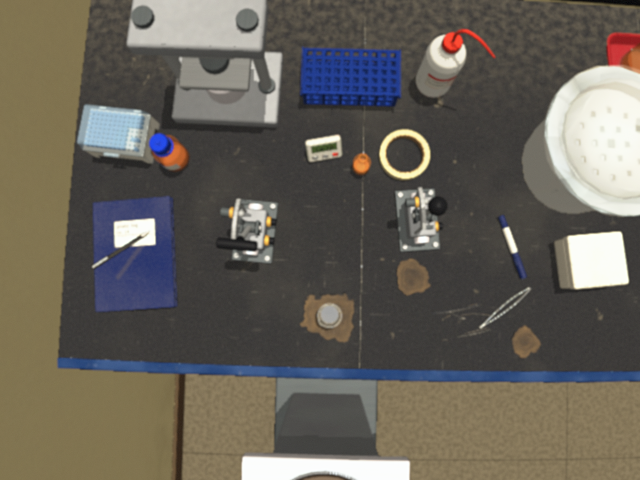

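The crossbar lever is on the left valve, with the bar at about (234,246) in the scene view and (237,243) in the top view. The ball-knob valve is on the right, with the knob at about (401,183) in the scene view and (438,205) in the top view. Next I'll enlarge the crops.

```bash
python3 - <<'E'
import cv2,numpy as np
a=cv2.imread("pics/scene0.png")[210:310,190:290];b=cv2.imread("pics/top0.png")[185:285,200:300]
o=np.hstack([cv2.resize(x,(400,400),interpolation=cv2.INTER_CUBIC) for x in(a,b)]);cv2.imwrite("pics/crop0.png",o)
E
```

```text
(no output)
```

View pics/crop0.png

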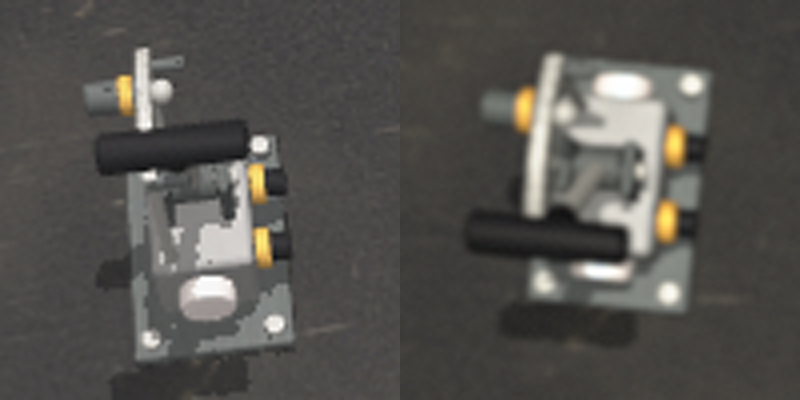

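```bash
cat > h.py <<'E'
from cell import arm
import cv2,numpy as np
def ray(n,p,pose=None):
    c=arm.camera_info(n);P=c['pose'] if pose is None else pose
    u=cv2.undistortPoints(np.array([[p]],float),c['mtx'],np.array(c['dist_coeffs']))[0,0]
    d=P[:3,:3]@np.array([u[0],u[1],1]);return P[:3,3],d/np.linalg.norm(d)
def onz(n,p,z,pose=None):
    o,d=ray(n,p,pose);return o+d*(z-o[2])/d[2]
def tri(*rs):
    A=sum(np.eye(3)-np.outer(d,d) for o,d in rs);b=sum((np.eye(3)-np.outer(d,d))@o for o,d in rs)
    x=np.linalg.solve(A,b);return x,[np.linalg.norm(np.cross(x-o,d)) for o,d in rs]
E
python3 - <<'E'
from h import *
np.set_printoptions(precision=4,suppress=True)
L=tri(ray("scene",(214.2,248.7)),ray("top",(216.8,242.5)));R=tri(ray("scene",(252,244.5)),ray("top",(256.8,245.8)))
print(L,R,np.linalg.norm(L[0]-R[0]),(L[0]+R[0])/2)
d=L[0]-R[0];print("yaw from bar",np.arctan2(-d[0],d[1]))
for n,ps in(("scene",[(223.8,300),(263.8,295.8),(259.3,244.3)]),("top",[(232,260),(271.5,262.8),(277.8,203)])):
    q=[onz(n,p,.006) for p in ps];print(n,q,"centre",(q[0]+q[2])/2,[np.linalg.norm(q[0]-q[1]),np.linalg.norm(q[1]-q[2])],"yaw",np.arctan2(*(q[2]-q[1])[[1,0]]))
print(tri(ray("scene",(401,183)),ray("top",(438,205))))
E
```

```text
(array([0.5436, 0.186 , 0.1675]), [np.float64(0.0005966636379759054), np.float64(0.0005966636379758909)]) (array([0.54  , 0.1209, 0.1659]), [np.float64(0.0004534317815049962), np.float64(0.00045343178150502943)]) 0.0652685917973373 [0.5418 0.1535 0.1667]
yaw from bar -0.054800186759991466
scene [array([0.5233, 0.1939, 0.006 ]), array([0.5166, 0.1166, 0.006 ]), array([0.6338, 0.1079, 0.006 ])] centre [0.5786 0.1509 0.006 ] [np.float64(0.07758382064940052), np.float64(0.11754849356188937)] yaw -0.07377574414366844
top [array([0.5242, 0.1909, 0.006 ]), array([0.5208, 0.1138, 0.006 ]), array([0.6382, 0.1059, 0.006 ])] centre [0.5812 0.1484 0.006 ] [np.float64(0.07711482797363489), np.float64(0.11765655636566001)] yaw -0.06781111088580527
(array([ 0.6136, -0.1698,  0.1705]), [np.float64(0.0016109705473255284), np.float64(0.0016109705473255826)])
```

The checks hold: the bar measures 65 mm against 66, and the foot 77.5 x 117.5 mm against 78 x 120. The lever angle is near 0 and the valve yaw about -0.07. The bar's height reads 167 mm; geometry gives about 173. I'll shut the fingers and move behind the bar, staying high.

```bash
cat >> h.py <<'E'
from scipy.spatial.transform import Rotation as Ro
def rel(target,yaw):
    s=arm.observe();R=Ro.from_rotvec(s['ee_rot']).as_matrix()
    print("shift mm",R.T@(np.array(target)-s['position'])*1e3,"tool x yaw",np.arctan2(R[1,0],R[0,0]),"twist",-(yaw-np.arctan2(R[1,0],R[0,0])),"clock",s['clock'])
E
python3 - <<'E'
from h import *
np.set_printoptions(precision=4,suppress=True)
rel([.493,.157,.404],-.07)
E
```

```text
shift mm [ 513.292  -560.1005    0.7452] tool x yaw 0.43369048043454195 twist 0.5036904804345419 clock 0.1
```

>>> move_arm([
  [40,-43,0,0.05],
  [80,-87,0,0.15],
  [120,-131,0,0.25],
  [160,-175,0,0.35],
  [200,-218,0,0.45],
  [240,-262,0,0.5],
  [280,-305,0,0.5],
  [320,-349,0,0.5],
  [360,-393,0,0.5],
  [400,-436,0,0.5],
  [440,-480,0,0.5],
  [475,-518,0,0.5],
  [500,-546,0,0.5],
  [513,-560,0,0.5],
  [513,-560,0,0.5],
  [513,-560,0,0.5],
], grip=0)

```text
clock: 2.1
position: [0.4927, 0.1549, 0.4045]
ee_rot: [3.139, -0.107, -0.001]
force: [-0.7, -0.5, -0.3]
width: -0.001
```

```bash
python3 - <<'E'
from h import *
for n in ("scene","wrist"):
    cv2.imwrite(f"pics/{n}1.png",arm.get_image(n)[:,:,::-1])
a=cv2.imread("pics/scene1.png")[150:350,130:330]
cv2.imwrite("pics/s1c.png",cv2.resize(a,(600,600),interpolation=cv2.INTER_CUBIC))
rel([.493,.157,.336],-.07)
E
```

```text
shift mm [ 0.09433374 -2.14482409 68.73515861] tool x yaw -0.06857118124406152 twist 0.0014288187559384907 clock 2.2
```

View pics/s1c.png

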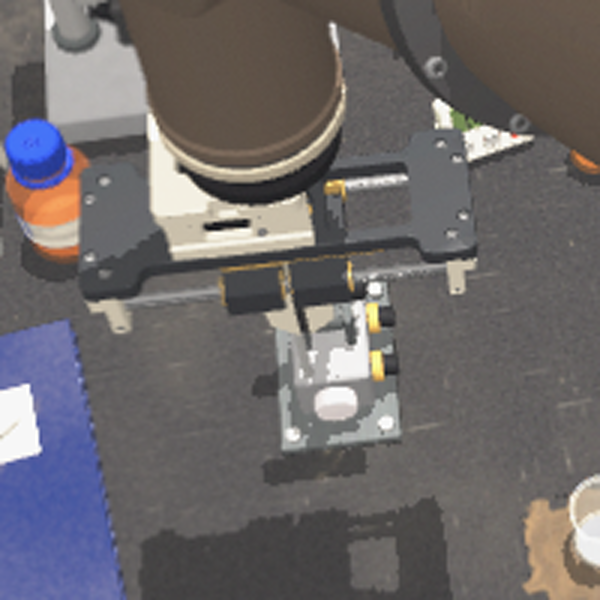

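View pics/wrist1.png

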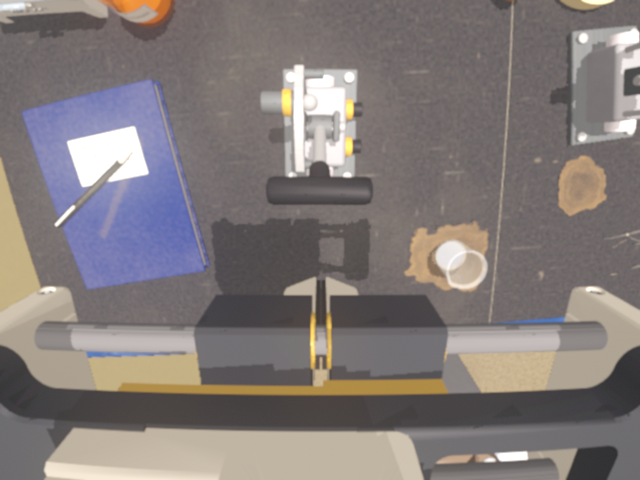

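The wrist view shows the bar centre at (320,190), with its ends at (268,190) and (372,190). The closed fingertips are at about (320,280), lined up laterally with the bar and behind it. I'll check the bar position from this view before moving.

```bash
python3 - <<'E'
from h import *
np.set_printoptions(precision=4,suppress=True)
s=arm.observe();T=np.eye(4);T[:3,:3]=Ro.from_rotvec(s['ee_rot']).as_matrix();T[:3,3]=s['position']
P=T@np.array(arm.camera_info("wrist")['T_tool_cam'])
for z in(.167,.173):
    a,b=onz("wrist",(268,190),z,P),onz("wrist",(372,190),z,P);print(z,a,b,(a+b)/2,np.linalg.norm(a-b))
tip=T[:3,3]+T[:3,:3]@[0,0,.178];print(tip)
E
```

```text
0.167 [0.5408 0.1849 0.167 ] [0.5362 0.1169 0.167 ] [0.5385 0.1509 0.167 ] 0.06808080837059954
0.173 [0.5417 0.1839 0.173 ] [0.5371 0.1178 0.173 ] [0.5394 0.1508 0.173 ] 0.06620751703086374
[0.4928 0.1548 0.2267]
```

The bar length is 66.2 mm at z = 0.173, which agrees. The centre is (0.539, 0.151, 0.173) and the tips are 46 mm behind it. I'll descend and start the push.

>>> move_arm([
  [0,0,25,0],
  [0,0,50,0],
  [0,0,66,0],
  [0,0,69,0],
  [10,0,69,0],
  [20,0,69,0],
  [28,0,69,0],
  [36,0,69,0],
  [44,0,69,0],
  [52,0,69,0],
  [60,0,69,0],
  [60,0,69,0],
  [60,0,69,0],
])

```text
clock: 3.82
position: [0.5528, 0.1526, 0.3357]
ee_rot: [3.14, -0.104, 0.0]
force: [0.1, 0.8, -0.4]
width: 0.008
```

```bash
python3 - <<'E'
from h import *
for n in ("wrist","scene"):
    cv2.imwrite(f"pics/{n}2.png",arm.get_image(n)[:,:,::-1])
print(arm.observe()['force'])
E
```

```text
[-0.2805569  -0.04122971 -0.34257949]
```

View pics/wrist2.png

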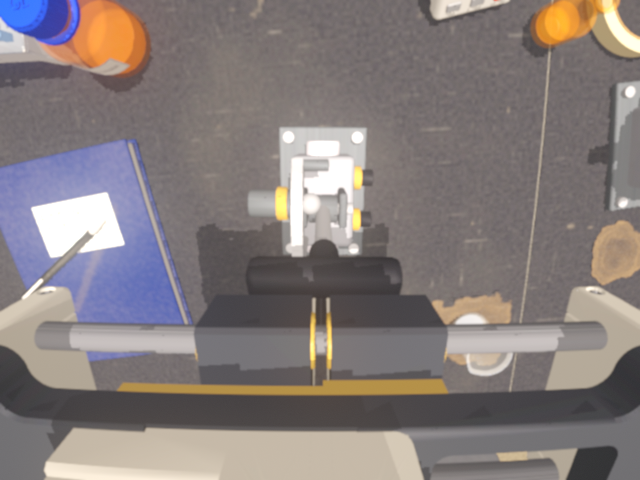

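The bar is now at about (323,275), centred in front of the fingers. I'll work out the lever angle and the contact offset.

```bash
cat >> h.py <<'E'
def bar(px,tag="wrist"):
    s=arm.observe();T=np.eye(4);T[:3,:3]=Ro.from_rotvec(s['ee_rot']).as_matrix();T[:3,3]=s['position']
    P=T@np.array(arm.camera_info("wrist")['T_tool_cam']);ax=np.array([.9976,-.069]);pv=np.array([.581,.148])
    z=.175
    for _ in range(6):
        c=onz("wrist",px,z,P);u=(c[:2]-pv)@ax;z=.072+np.sqrt(max(.11**2-u*u,0))
    print("bar",c,"u",u,"joint",.4+np.arcsin(u/.11),"tool ahead",(c-s['position'])[:2]@ax,"tcp u",(s['position'][:2]-pv)@ax)
E
python3 - <<'E'
from h import *
bar((323,275))
E
```

```text
bar [0.57396151 0.14917199 0.18177047] u -0.007102461645724444 joint 0.33538721854313747 tool ahead 0.021550997356896195 tcp u -0.02865345900262064
```

The bar is in contact 21.5 mm ahead of the tool axis, and the lever is at about 0.34. The snap-over should come at roughly +34 mm, so I'll push to +49 and raise the tips slightly so they don't bear on the sleeve.

>>> move_arm([
  [6,0,-3,0],
  [12,0,-5,0],
  [18,0,-5,0],
  [24,0,-5,0],
  [29,0,-5,0],
  [34,0,-5,0],
  [39,0,-5,0],
  [44,0,-5,0],
  [49,0,-5,0],
  [49,0,-5,0],
  [49,0,-5,0],
])

```text
clock: 5.3
position: [0.6019, 0.1494, 0.341]
ee_rot: [-3.14, 0.104, -0.002]
force: [-0.7, -0.2, 0.8]
width: 0.005
```

```bash
python3 - <<'E'
from h import *
cv2.imwrite("pics/wrist3.png",arm.get_image("wrist")[:,:,::-1])
print(arm.observe()['force'])
E
```

```text
[ 0.00562597 -0.23545272 -0.32879337]
```

View pics/wrist3.png

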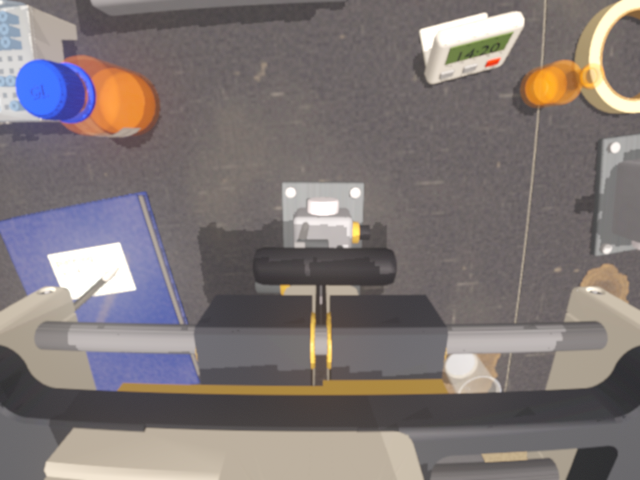

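```bash
python3 - <<'E'
from h import *
bar((324,266))
E
```

```text
bar [0.62222319 0.14553561 0.17395467] u 0.041294292330927566 joint 0.7848311673430974 tool ahead 0.02069157539207341 tcp u 0.020602716938854158
```

The lever has snapped over to about 0.785 and the contact force is near 0 N. I'll push 4 mm further for margin, then back off and rise clear.

>>> move_arm([
  [2,0,0,0],
  [4,0,0,0],
  [4,0,0,0],
  [-8,0,0,0],
  [-25,0,0,0],
  [-45,0,0,0],
  [-60,0,-20,0],
  [-80,0,-50,0],
  [-100,0,-70,0],
  [-130,0,-70,0],
  [-130,0,-70,0],
  [-130,0,-70,0],
])

```text
clock: 6.85
position: [0.4719, 0.1579, 0.4109]
ee_rot: [3.14, -0.104, 0.001]
force: [-0.2, 0.5, 0.8]
width: 0.004
```

```bash
python3 - <<'E'
from h import *
for n in("wrist","top"): cv2.imwrite(f"pics/{n}4.png",arm.get_image(n)[:,:,::-1])
print(arm.observe()['force'],arm.observe()['clock'])
E
```

```text
[ 0.46903033 -0.18940691 -0.06553045] 6.95
```

View pics/wrist4.png

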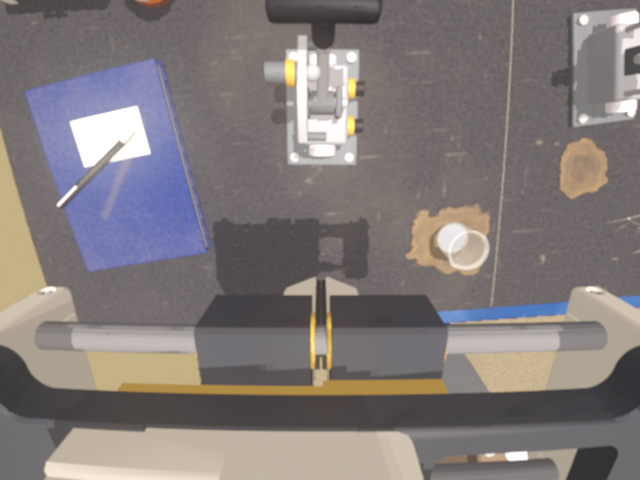

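View pics/top4.png

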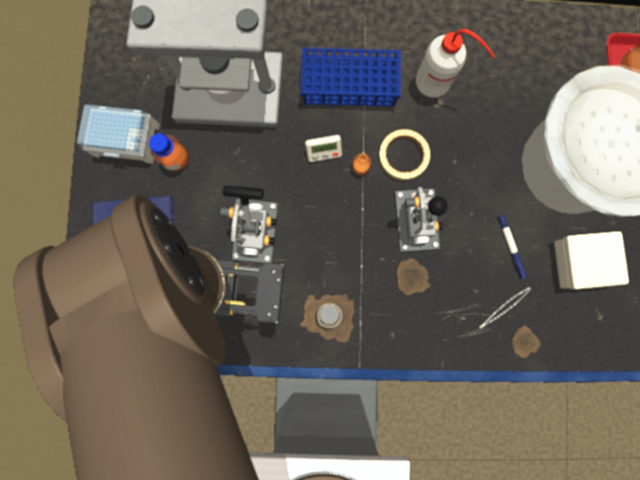

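The lever stays pushed away after release. The bar is at about (324,10) in the wrist view and (243,192) in the top view. The ball knob is still at (438,205). I'll check the angle, then hand in.

```bash
python3 - <<'E'
from h import *
bar((324,10))
p=np.array([.581,.148]);ax=np.array([.9976,-.069])
z=.172
for _ in range(4):
    c=onz("top",(243.5,192),z);u=(c[:2]-p)@ax;z=.072+np.sqrt(.11**2-u*u)
print(c,.4+np.arcsin(u/.11))
a=cv2.imread("pics/top0.png").astype(int)[185:230,415:460];b=cv2.imread("pics/top4.png").astype(int)[185:230,415:460];print("knob diff",abs(a-b).max(),abs(a-b).mean())
E
```

```text
bar [0.62258623 0.14472408 0.17378448] u 0.041712460615178436 joint 0.7889360978549146 tool ahead 0.1507041801241003 tcp u -0.10899171950892186
[0.62647477 0.1448777  0.17211171] 0.8272541118217267
knob diff 10 3.528888888888889
```

```bash
python3 -c "
from cell import arm
print(arm.observe()['dq'].round(3)); print(arm.sign_off())"
```

```text
[ 0.004  0.005  0.    -0.004 -0.001  0.001 -0.001]
the job is handed in; nothing more can be done
None
```

The crossbar lever is in the float notch and stayed there after release. I pushed it over from behind the bar with the closed fingers, backed the gripper clear and handed the job in at about 7 s.

- **Lever angle:** after release it measured 0.79 rad from the wrist camera and 0.83 rad from the top camera. The two disagree by about 0.04 rad, which is within measuring error, and both are above the required 0.74 rad. I took one wrist and one top picture after release, so I didn't measure directly that it was at rest.
- **Other valve:** the ball knob sits at the same place in the top view before and after, at pixel (438,205), with only small brightness differences.
- **Contact:** the tool is more than 100 mm behind the bar and raised. Force readings at every pause were within about 1 N of zero; the peak while crossing the detent wasn't recorded.
- **Early disagreement:** my first two-camera estimate put the bar 167 mm above the bench, but the geometry gave about 173 mm. The wrist view settled it: at 173 mm the bar came out at its stated 66 mm length, so I used that height.

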